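# Check the vial rack under the height gauge

## Robot

A 6-joint arm with a two-finger parallel gripper is mounted at the origin on the work surface. World frame = base frame: x ahead of the robot, y to its left, z up, the work surface at z = 0. Lengths are in m, angles in rad, forces in N, time in s.
With the tool pointing down it reaches from about 0.275 to 0.75 m from the base axis. Payload 10.2 kg.
Tool frame: the origin (TCP) lies between the finger pads; the fingertips stand 25 mm ahead of it and the grasp point (between the pads) lies 6 mm ahead of it; z points along the fingers, y is the line along which they close (so a half turn about z gives the same grasp; the last joint's range is limited). The gripper opens to 88 mm and grips with 3 to 60 N. Pads are 18 mm wide; open, the fingers measure 123 mm over their backs; the gripper's body (75 mm by 187 mm) begins 45 mm behind the grasp point.
Start: joints at [-1.385, 0.313, 1.498, -0, 1.331, -0.223], TCP at [0.209, -0.482, 0.264] pointing down, gripper open.
Joint ranges: [-2.94, 2.94], [-0.97, 2.17], [0.19, 2.56], [-1.23, 4.37], [0.02, 3.11], [-2.88, 2.88]. Speed limits (rad/s): [2.39, 2.39, 3.01, 3.14, 3.14, 3.14].

## Interface

Orientations are given as a unit quaternion [x, y, z, w].
In Python, from plant import robot gives the robot as it stands.
- The arm moves only by the tool arm_command, never from a script. Its argument "steps" is a list of rows, each an object with "travel": the shift along the tool's x, y, z in units of 50 mm (1.0 is 50 mm), a list of three; "rotation": the turn, a rotation vector about the tool's x, y, z in rad, a list of three; "jaw": the opening in per cent of the stroke, from 0 (shut) to 100 (fully open). A call has 1 to 12 rows; each row shifts and turns the commanded pose from where the row before left it, along the tool's axes as they then stand; what a row does not reach is not made up. A row lasts 1/10 s, in which the tool goes at most 50 mm and 8.59 degrees, less where a joint would pass 70% of its speed; a pose out of reach is approached as far as the arm can. A call is refused whole if a number of a shift passes 1 or a number of a turn 0.15, either way. A call with a gripper value outside its range is refused whole. The fingers move at their own pace and stop on an object; "force" is the grip in N (left out, the last holds). Time passes only in rows, so rows that do not move let the fingers close. It gives the time, the measured TCP pose, the force, the opening and the grip force at its end, in the units of the state.
- robot.get_state(): the state, without advancing time (a new reading comes with each control period).
- robot.capture(name): name is "side" or "top" or "wrist"; returns the picture (400x640x3 uint8, red, green, blue); there is no depth.
- robot.camera_info(name): a dict with "fx", "fy", "cx", "cy" (pixels), "position" and "rotation" of the camera in the world; the wrist camera has in their place "tool_from_camera" (4x4, takes a point from camera to tool coordinates, whose origin is the TCP and whose axes are the flange's). Camera axes: x right, y down, z forward; pixel columns grow to the right and rows downward; lengths in m; the calibration is good to about 2 mm. A picture is of the moment at which its call begins: read the wrist's pose just before it. camera_info takes no time and is no camera call.
- robot.hand_in(): hands the job in; it is judged then, once.
Trained networks look in the newest picture that a camera, given by its name, has taken for a name from the list of things; names that differ only in an ending like _2 or _b are one class to them, and where a whole thing is asked for, a point or a joint stands for the part that bears it (a point fixed in the world has none). Each returns a list of dicts, best first, with "conf" (0 to 1); they miss things now and then, are a little off and sometimes report something else, mostly with a low value. They report only what shows in the picture. A call takes as long as a camera call. They do not tell look-alikes from the thing itself.
- robot.search_frame(name, camera): "pixel" ([row, column] in pixels, amid what is visible of it).
The state is a dict: "time": time; "joint_positions": joint angles; "qvel": joint speeds; "joint_torque": joint torques, N m; "position": TCP position; "ee_rot": TCP orientation; "contact_force": force on the tool from outside, world axes, zero at the start; "ft_torque": the same for the moment, N m; "finger_gap": finger opening in m; "gripper_force": force on a finger pad.
Only numpy, scipy, OpenCV 4.12 (cv2) and the standard library are available. Lean on these libraries where they do the work, as an engineer would, in place of code of your own. Each camera call takes 0.05 s, during which the arm holds its last target. There are 200 camera calls.

## Task

Before loading the autosampler, check the rack of short vials against the probe's height limit: slide it along the counter under the bar of the height gauge until all its vials have come out on the far side, and leave it there flat on the counter, roughly square to the bar, with its low tail still under the bar. Do not lift the rack, do not knock the gauge, and leave the rack of tall tubes where it is.

Things in the scene. Friction and masses are not known exactly. Their poses are not given: they have to be found in the camera images.
- low_rack: Rack to check, loose, white plastic, 0.22-0.45 kg. Origin on the counter under the middle of its vial block (80 x 58 x 32 mm); +x = leading end, z up. 2 x 3 fixed short vials, grey cap tops 56 mm up, within x = +-37.5 mm. Starts on the robot's side of the bar, leading end 15-60 mm short of it, pointing at it within about 5 degrees. Behind the block a tail 12 mm high leads back to the end plate.
- low_rack_end (a point): Point on the low rack's upright end plate: the middle of its flat rear face, 30 mm above the counter, 115 mm behind the rack's origin. The plate is 10 mm thick (x), 58 mm wide (y), 50 mm high; push on this face, or pinch the plate. Same axes as the rack.
- tall_rack: Rack to leave alone, loose: same white rack, size and axes, but its six tubes are tall and slender, cap tops 104 mm above the counter: it cannot pass the bar. Stands beside the low rack, to its left or right, about 210 mm away centre to centre.
- gauge: Fixed height gauge. Bar along y: 416 mm long, 12 mm deep, underside 66, top 74 mm up (bolts to 77). Posts 14 mm square at y = +-200 mm, feet 70 x 36 x 8 mm. Origin on the counter below the bar's middle; x = across the bar, away from the robot. Racks start at negative x, y about +-105 mm. Near y = 0 stand a jar (30 wide, 46 high) between the racks and a weight (28 wide, 40 high) beyond the bar.
There are look-alikes about, which are no part of the job. Leave any pink look-alike of the low_rack alone.

How it is judged:
By the outcome, as a careful person would: the job done as asked, in the order asked, and still so for the second after the job is handed in, with the robot touching nothing.
It also fails if it takes over 32 s, if anything falls off the work surface, if the arm or the gripper's body presses on something with over 40 N, if the wrist force passes 120 N, or if a joint passes its speed limit or range.

## Working session

There is one attempt and no reset: what is moved stays moved. The work goes in short steps, Python scripts to look and compute and a tool call to move; the robot and the scene stay as the last step left them, time stands still between calls to the robot, and variables do not carry over. Pictures are saved under pics/ and viewed, at most 10 in all, crops included, and the job is handed in when it is done.

Besides the shell and the picture viewer there is one more tool, called after "Request:" as name(argument=value, ...) on one line, values as JSON. arm_command: Moves the arm, as the interface text tells. Its arguments: {"type":"object","properties":{"steps":{"type":"array","items":{"type":"object","properties":{"travel":{"type":"array","items":{"type":"number"}},"rotation":{"type":"array","items":{"type":"number"}},"jaw":{"type":"number"}}}},"force":{"type":"number"}},"required":["steps"]}

```bash
mkdir -p pics
python3 - <<'E'
from plant import robot
import cv2,numpy as np
for c in ["top","side"]:
    im=robot.capture(c); cv2.imwrite(f"pics/{c}0.png",im[:,:,::-1])
    i=robot.camera_info(c); print(c,i)
    for n in ["low_rack","low_rack_end","tall_rack","gauge"]:
        print(n,[(np.round(d["pixel"]).tolist(),round(d["conf"],2)) for d in robot.search_frame(n,c)])
s=robot.get_state();print(s["time"],s["position"],s["ee_rot"])
E
```

```text
top {'fx': 447.971348401667, 'fy': 447.971348401667, 'cx': 321.5448781652236, 'cy': 198.01108290086586, 'position': array([0.39315618, 0.00562606, 0.9811396 ]), 'rotation': array([ 0.70657988, -0.7049488 ,  0.03355228, -0.05163637])}
low_rack [([194.0, 424.0], 0.92), ([283.0, 392.0], 0.75), ([176.0, 344.0], 0.69)]
low_rack_end [([188.0, 420.0], 0.89), ([177.0, 344.0], 0.84), ([283.0, 394.0], 0.57)]
tall_rack [([192.0, 254.0], 0.57), ([132.0, 283.0], 0.52)]
gauge [([131.0, 291.0], 0.59), ([191.0, 253.0], 0.48)]
side {'fx': 487.358257562073, 'fy': 487.358257562073, 'cx': 330.99118360067376, 'cy': 214.3466526756466, 'position': array([0.45253827, 0.52640525, 0.62917526]), 'rotation': array([-0.00895381,  0.93242073, -0.36105205,  0.01236241])}
low_rack [([223.0, 279.0], 0.76), ([154.0, 316.0], 0.74)]
low_rack_end [([222.0, 273.0], 0.95), ([153.0, 308.0], 0.8), ([179.0, 420.0], 0.68)]
tall_rack [([324.0, 291.0], 0.91)]
gauge [([269.0, 212.0], 0.73)]
0.5 [ 0.20869869 -0.48173     0.2636878 ] [ 9.79179604e-01  2.02995814e-01  2.10388024e-05 -4.05269492e-05]
```

View pics/top0.png

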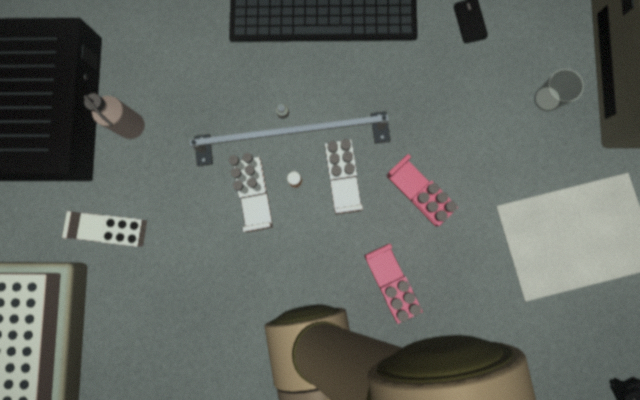

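View pics/side0.png

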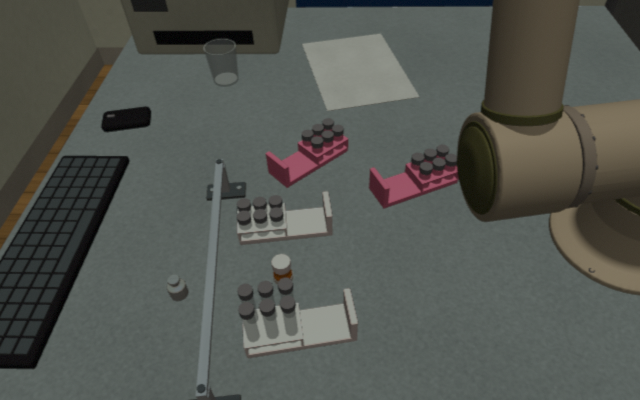

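The low rack is the white one at top (row 176, col 344) and side (222, 279). The tall rack is at top (190, 253), and both pink racks are look-alikes. I'll zoom in to find the corners.

```bash
cat > h.py <<'E'
from plant import robot
import cv2,numpy as np
from scipy.spatial.transform import Rotation as R
def ray(c,rc):
    i=robot.camera_info(c); r,co=rc
    q=i["rotation"]; M=R.from_quat(q).as_matrix() if np.size(q)==4 else np.array(q)
    return np.array(i["position"]), M@np.array([(co-i["cx"])/i["fx"],(r-i["cy"])/i["fy"],1])
def at(c,rc,z):
    p,d=ray(c,rc); return p+d*(z-p[2])/d[2]
def proj(c,P):
    i=robot.camera_info(c); M=R.from_quat(i["rotation"]).as_matrix()
    q=M.T@(np.array(P)-i["position"]); return np.array([i["cy"]+i["fy"]*q[1]/q[2], i["cx"]+i["fx"]*q[0]/q[2]])
E
python3 - <<'E'
import cv2
a=cv2.imread("pics/top0.png")[100:220,310:400]; cv2.imwrite("pics/c1.png",cv2.resize(a,None,fx=5,fy=5,interpolation=cv2.INTER_CUBIC))
from h import *
print(at("top",(176,344),.03),at("side",(222,279),.03))
E
```

```text
[ 0.55606828 -0.01787574  0.03      ] [ 0.56153256 -0.00142392  0.03      ]
```

View pics/c1.png

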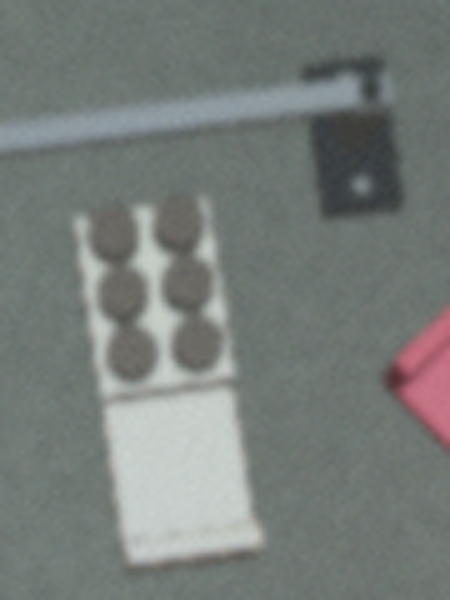

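Run:
```python
from h import *
f=lambda x,y,z:at("top",(100+(y-2)/5,310+(x-2)/5),z)
caps=np.array([f(x,y,.056) for x,y in [(113,233),(179,224),(122,293),(187,283),(132,352),(197,343)]])
print(caps.round(4),caps.mean(0))
for p in [(122,540),(255,528),(130,563),(263,548)]: print("plate",f(*p,.05).round(4))
for p in [(77,215),(208,197),(107,393),(237,380)]: print("block",f(*p,.032).round(4))
a=at("top",(139,194),.077);b=f(370,85,.077);print(a,b,(a+b)/2,np.linalg.norm(a-b),np.degrees(np.arctan2(*( -(b-a)[:2])[[0,1]])))
# side view: bar ends, seen bolts
a=at("side",(387,201),.077);b=at("side",(162,219.5),.077);print("side",a,b,(a+b)/2,np.linalg.norm(a-b))
print("side plate top", at("side",(195,326),.05),at("side",(223,329),.05))
```

```text
[[ 6.153e-01  7.500e-03  5.600e-02]
 [ 6.191e-01 -2.030e-02  5.600e-02]
 [ 5.895e-01  3.700e-03  5.600e-02]
 [ 5.938e-01 -2.360e-02  5.600e-02]
 [ 5.644e-01 -5.000e-04  5.600e-02]
 [ 5.682e-01 -2.770e-02  5.600e-02]] [ 0.59171789 -0.01017079  0.056     ]
plate [0.4858 0.0036 0.05  ]
plate [ 0.4909 -0.0518  0.05  ]
plate [4.762e-01 3.000e-04 5.000e-02]
plate [ 0.4825 -0.0551  0.05  ]
block [0.6291 0.0231 0.032 ]
block [ 0.6369 -0.0336  0.032 ]
block [0.551 0.01  0.032]
block [ 0.5566 -0.0457  0.032 ]
[0.62624247 0.29513562 0.077     ] [ 0.67269633 -0.09895973  0.077     ] [0.6494694  0.09808794 0.077     ] 0.39682377784830647 -6.7227005672808975
side [0.61899712 0.29694402 0.077     ] [ 0.66830854 -0.09555445  0.077     ] [0.64365283 0.10069479 0.077     ] 0.3955839524258982
side plate top [ 0.48512546 -0.04471086  0.05      ] [0.47835142 0.01743209 0.05      ]
```

Request:
arm_command(steps=[{"rotation": [0,0,0.14],"jaw": 25},{"rotation": [0,0,0.14],"jaw": 25}])

```text
invalid input
```

Request:
arm_command(steps=[{"travel": [0.47,-0.69,0]},{"travel": [0.47,-0.69,0]},{"travel": [0.47,-0.69,0]},{"travel": [0.47,-0.69,0]},{"travel": [0.47,-0.69,0]},{"travel": [0.47,-0.69,0]},{"travel": [0.47,-0.69,0]},{"travel": [0.47,-0.69,0]},{"travel": [0.47,-0.69,0]},{"travel": [0.47,-0.69,0]},{"travel": [0.47,-0.69,0]},{"travel": [0.47,-0.69,0]}])

```text
invalid input
```

Request:
arm_command(steps=[{"travel": [0,0,0],"rotation": [0,0,0.14],"jaw": 25},{"travel": [0,0,0],"rotation": [0,0,0.14],"jaw": 25}])

```text
time: 0.7
position: [0.2087, -0.4817, 0.2637]
ee_rot: [0.998, 0.062, -0.0, -0.0]
contact_force: [0.6, -0.3, -0.3]
finger_gap: 0.0741
gripper_force: 0.0
```

Request:
arm_command(steps=[{"travel": [0.47,-0.69,0],"rotation": [0,0,0],"jaw": 25},{"travel": [0.47,-0.69,0],"rotation": [0,0,0],"jaw": 25},{"travel": [0.47,-0.69,0],"rotation": [0,0,0],"jaw": 25},{"travel": [0.47,-0.69,0],"rotation": [0,0,0],"jaw": 25},{"travel": [0.47,-0.69,0],"rotation": [0,0,0],"jaw": 25},{"travel": [0.47,-0.69,0],"rotation": [0,0,0],"jaw": 25},{"travel": [0.47,-0.69,0],"rotation": [0,0,0],"jaw": 25},{"travel": [0.47,-0.69,0],"rotation": [0,0,0],"jaw": 25},{"travel": [0.47,-0.69,0],"rotation": [0,0,0],"jaw": 25},{"travel": [0.47,-0.69,0],"rotation": [0,0,0],"jaw": 25},{"travel": [0.47,-0.69,0],"rotation": [0,0,0],"jaw": 25},{"travel": [0.47,-0.69,0],"rotation": [0,0,0],"jaw": 25}])

```text
time: 1.9
position: [0.4357, -0.0332, 0.264]
ee_rot: [0.998, 0.064, 0.0, 0.0]
contact_force: [0.5, -0.3, -0.3]
finger_gap: 0.0218
gripper_force: 0.0
```

Request:
arm_command(steps=[{"travel": [0,0,0.7],"rotation": [0,0,0],"jaw": 25},{"travel": [0,0,0.7],"rotation": [0,0,0],"jaw": 25},{"travel": [0,0,0.7],"rotation": [0,0,0],"jaw": 25},{"travel": [0,0,0.7],"rotation": [0,0,0],"jaw": 25},{"travel": [0,0,0.7],"rotation": [0,0,0],"jaw": 25},{"travel": [0,0,0.6],"rotation": [0,0,0],"jaw": 25},{"travel": [0,0,0.3],"rotation": [0,0,0],"jaw": 25},{"travel": [0,0,0],"rotation": [0,0,0],"jaw": 25}])

```text
time: 2.7
position: [0.4343, -0.0347, 0.0423]
ee_rot: [0.998, 0.064, -0.002, -0.001]
contact_force: [0.4, 1.2, 0.5]
finger_gap: 0.0222
gripper_force: 0.0
```

Run:
```python
from h import *
im=robot.capture("side")[:,:,::-1]; a=im[140:360,180:480]; cv2.imwrite("pics/s1.png",cv2.resize(a,None,fx=2.6,fy=2.6,interpolation=cv2.INTER_CUBIC))
```

```text
(no output)
```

View pics/s1.png

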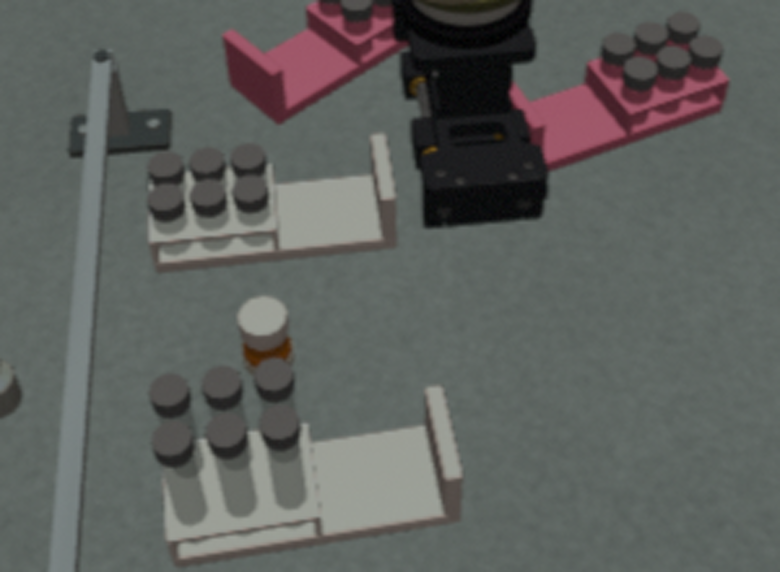

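Request:
arm_command(steps=[{"travel": [0.14,0,0],"rotation": [0,0,0],"jaw": 25},{"travel": [0.14,0,0],"rotation": [0,0,0],"jaw": 25},{"travel": [0.08,0,0],"rotation": [0,0,0],"jaw": 25},{"travel": [0.08,0,0],"rotation": [0,0,0],"jaw": 25},{"travel": [0.08,0,0],"rotation": [0,0,0],"jaw": 25},{"travel": [0.08,0,0],"rotation": [0,0,0],"jaw": 25},{"travel": [0.08,0,0],"rotation": [0,0,0],"jaw": 25},{"travel": [0.08,0,0],"rotation": [0,0,0],"jaw": 25},{"travel": [0.08,0,0],"rotation": [0,0,0],"jaw": 25},{"travel": [0.08,0,0],"rotation": [0,0,0],"jaw": 25},{"travel": [0.08,0,0],"rotation": [0,0,0],"jaw": 25},{"travel": [0.04,0,0],"rotation": [0,0,0],"jaw": 25}])

```text
time: 3.95
position: [0.4871, -0.0283, 0.0437]
ee_rot: [0.998, 0.064, 0.0, 0.0]
contact_force: [-3.0, -0.1, 2.5]
finger_gap: 0.0225
gripper_force: 1.5
```

Run:
```python
from h import *
im=robot.capture("side")[:,:,::-1]; a=im[140:360,180:480]; cv2.imwrite("pics/s2.png",cv2.resize(a,None,fx=2.6,fy=2.6,interpolation=cv2.INTER_CUBIC))
```

```text
(no output)
```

View pics/s2.png

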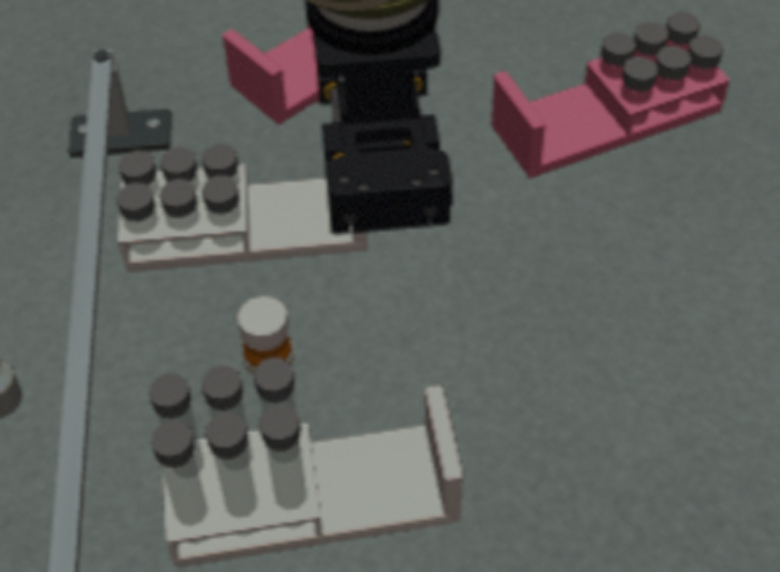

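The rack is moving flat: the front caps have shifted about 29 px toward the bar in the crop. Next is the remaining distance.

Run:
```python
from h import *
g=lambda x,y,z:at("side",(140+y/2.6,180+x/2.6),z)
d=[]
for p,q in [((165,203),(136,203)),((250,195),(220,195)),((165,167),(137,167))]:
    d.append(g(*q,.056)-g(*p,.056)); print(d[-1].round(4))
caps=np.mean([g(x,y,.056) for x,y in [(137,167),(180,165),(219,160),(136,203),(178,197),(220,195)]],0)
ex=np.array([.993,.12,0]); 
bar=g(96,200,.074)  # on bar top near rack
print("caps now",caps,"bar pt",bar,"origin x rel bar",(caps-bar)@ex)
print("tcp rel bar top-cam", (np.array([.4871,-.0283,0])-np.array([.6495,.098,0]))@ex, "side",(np.array([.4871,-.0283,0])-bar*[1,1,0])@ex)
```

```text
[0.0178 0.0002 0.    ]
[0.0184 0.0002 0.    ]
[0.0176 0.0002 0.    ]
caps now [ 0.60851652 -0.00462469  0.056     ] bar pt [0.65052791 0.02795842 0.074     ] origin x rel bar -0.04562728680672782
tcp rel bar top-cam -0.1764192 side -0.1690349293284723
```

Request:
arm_command(steps=[{"travel": [0.08,0,0],"rotation": [0,0,0],"jaw": 25},{"travel": [0.1,0,0],"rotation": [0,0,0],"jaw": 25},{"travel": [0.1,0,0],"rotation": [0,0,0],"jaw": 25},{"travel": [0.1,0,0],"rotation": [0,0,0],"jaw": 25},{"travel": [0.1,0,0],"rotation": [0,0,0],"jaw": 25},{"travel": [0.1,0,0],"rotation": [0,0,0],"jaw": 25},{"travel": [0.1,0,0],"rotation": [0,0,0],"jaw": 25},{"travel": [0.1,0,0],"rotation": [0,0,0],"jaw": 25},{"travel": [0.1,0,0],"rotation": [0,0,0],"jaw": 25},{"travel": [0.1,0,0],"rotation": [0,0,0],"jaw": 25},{"travel": [0.1,0,0],"rotation": [0,0,0],"jaw": 25},{"travel": [0.06,0,0],"rotation": [0,0,0],"jaw": 25}])

```text
time: 5.2
position: [0.5437, -0.0209, 0.0437]
ee_rot: [0.998, 0.064, 0.0, 0.0]
contact_force: [-2.3, -1.5, 0.8]
finger_gap: 0.0222
gripper_force: 1.3
```

Run:
```python
from h import *
im=robot.capture("side")[:,:,::-1]; a=im[140:360,130:430]; cv2.imwrite("pics/s3.png",cv2.resize(a,None,fx=2.6,fy=2.6,interpolation=cv2.INTER_CUBIC))
```

```text
(no output)
```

View pics/s3.png

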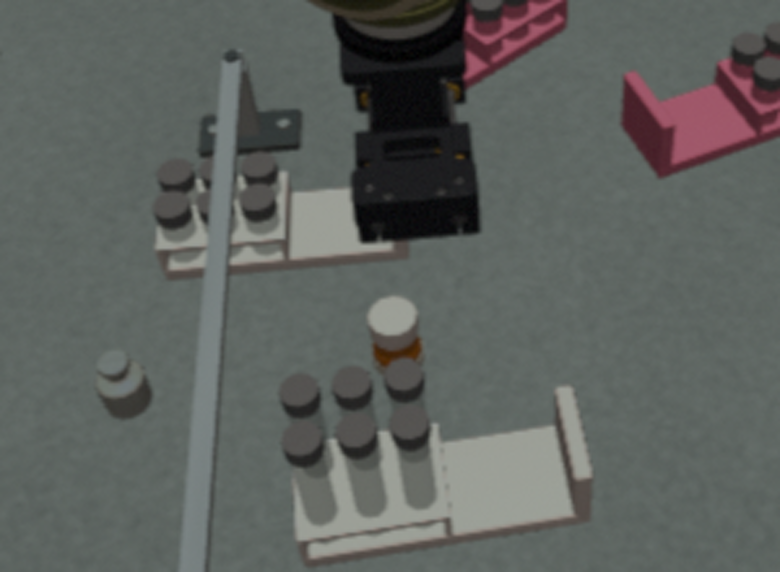

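The vials are passing under the bar cleanly, with the rack flat and square. About 55 mm remains.

Request:
arm_command(steps=[{"travel": [0.08,0,0],"rotation": [0,0,0],"jaw": 25},{"travel": [0.1,0,0],"rotation": [0,0,0],"jaw": 25},{"travel": [0.1,0,0],"rotation": [0,0,0],"jaw": 25},{"travel": [0.1,0,0],"rotation": [0,0,0],"jaw": 25},{"travel": [0.1,0,0],"rotation": [0,0,0],"jaw": 25},{"travel": [0.1,0,0],"rotation": [0,0,0],"jaw": 25},{"travel": [0.1,0,0],"rotation": [0,0,0],"jaw": 25},{"travel": [0.1,0,0],"rotation": [0,0,0],"jaw": 25},{"travel": [0.1,0,0],"rotation": [0,0,0],"jaw": 25},{"travel": [0.1,0,0],"rotation": [0,0,0],"jaw": 25},{"travel": [0.06,0,0],"rotation": [0,0,0],"jaw": 25},{"travel": [0.04,0,0],"rotation": [0,0,0],"jaw": 25}])

```text
time: 6.45
position: [0.5971, -0.014, 0.0438]
ee_rot: [0.998, 0.064, -0.0, 0.0]
contact_force: [-3.5, -0.6, 3.3]
finger_gap: 0.022
gripper_force: 1.9
```

Request:
arm_command(steps=[{"travel": [-0.2,0,0],"rotation": [0,0,0],"jaw": 25},{"travel": [-0.5,0,0],"rotation": [0,0,0],"jaw": 25},{"travel": [-0.5,0,0],"rotation": [0,0,0],"jaw": 25},{"travel": [-0.3,0,-0.5],"rotation": [0,0,0],"jaw": 25},{"travel": [0,0,-0.7],"rotation": [0,0,0],"jaw": 25},{"travel": [0,0,-0.7],"rotation": [0,0,0],"jaw": 25},{"travel": [0,0,-0.7],"rotation": [0,0,0],"jaw": 25},{"travel": [-0.4,0,-0.5],"rotation": [0,0,0],"jaw": 25},{"travel": [-0.4,0,0],"rotation": [0,0,0],"jaw": 25},{"travel": [0,0,0],"rotation": [0,0,0],"jaw": 25}])

```text
time: 7.45
position: [0.4821, -0.0289, 0.1995]
ee_rot: [0.998, 0.064, 0.001, 0.0]
contact_force: [0.6, 0.3, 0.2]
finger_gap: 0.022
gripper_force: 0.0
```

Run:
```python
from h import *
a=robot.capture("side")[:,:,::-1][140:360,130:430]; b=robot.capture("top")[:,:,::-1][80:240,180:420]
cv2.imwrite("pics/s4.png",cv2.resize(a,None,fx=2.6,fy=2.6,interpolation=cv2.INTER_CUBIC))
cv2.imwrite("pics/t4.png",cv2.resize(b,None,fx=3.2,fy=3.2,interpolation=cv2.INTER_CUBIC))
```

```text
(no output)
```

View pics/s4.png

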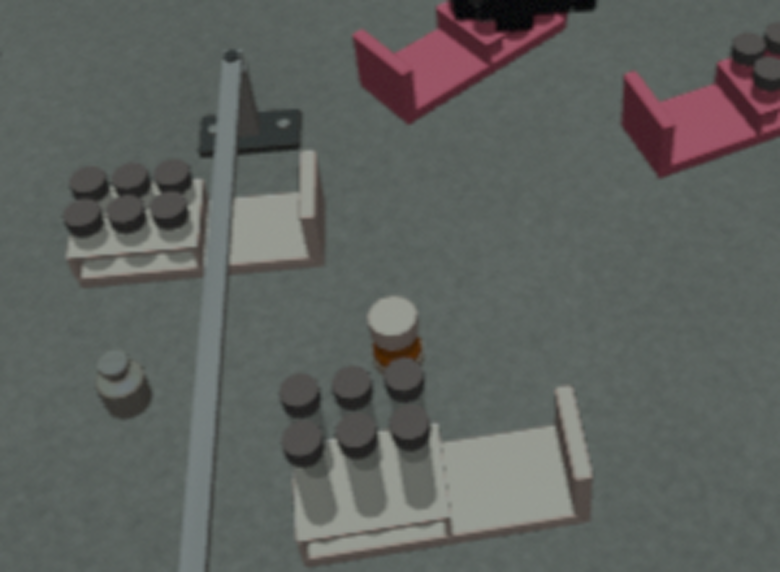

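View pics/t4.png

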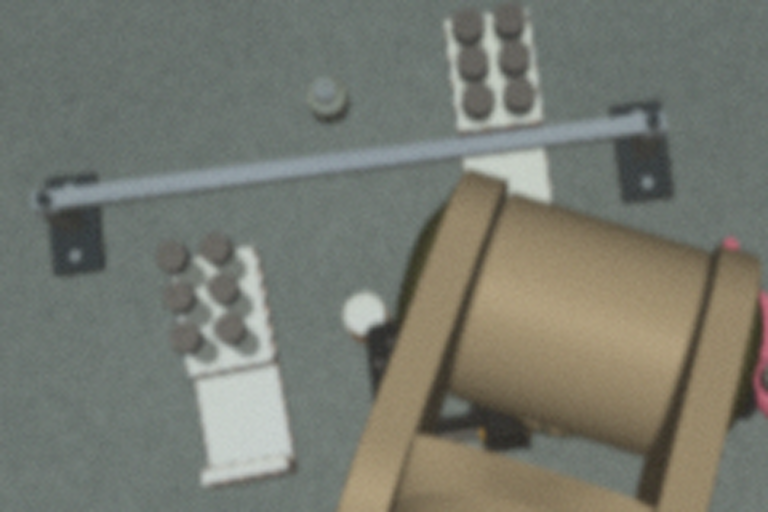

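Both views show all six vials beyond the bar, with rear caps at top-crop (480,100) and (519,96) against a bar at row 145. The tail is under the bar, the rack is flat and square, and nothing else moved.

```bash
python3 -c "
from plant import robot
print(robot.hand_in())"
```

```text
the job is handed in; nothing more can be done
None
```

I pushed the low rack under the gauge bar and handed the job in: all six vials are on the far side and its tail is still under the bar, with the rack flat and square, and the tall rack, gauge and pink racks untouched.

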